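# Feel out the tight spot on the cheese pusher slide

### The arm

A 7-joint arm with a two-finger parallel gripper is mounted at the origin on the work surface. World frame = base frame: x ahead of the robot, y to its left, z up, the work surface at z = 0. Lengths are in mm, angles in rad, forces in N, time in s.
With the tool pointing down it reaches from about 400 to 875 mm from the base axis. Payload 4.4 kg.
Tool frame: the origin (TCP) lies between the finger pads; the fingertips stand 17 mm ahead of it and the grasp point (between the pads) lies 2 mm behind it (bot.finger_overhang is the distance from the TCP to the fingertips, in mm); z points along the fingers, y is the line along which they close (so a half turn about z gives the same grasp; the last joint's range is limited). The gripper opens to 85 mm and grips with 20 to 120 N. Pads are 22 mm wide; open, the fingers measure 114 mm over their backs; the gripper's body (76 mm by 85 mm) begins 54 mm behind the grasp point. The pads swing forward as they close: fully open they stand 13 mm farther back than shut.
Start: joints at [-1.235, 0.628, 0.038, 1.517, -0.027, 0.996, -0.02], TCP at [254.178, 598.257, 248.313] pointing down, gripper open.
Joint ranges: [-3.06, 3.06], [-0.37, 2.12], [-1.25, 1.32], [0.18, 2.47], [-1.1, 4.24], [0.23, 1.98], [-2.94, 2.94]. Speed limits (rad/s): [2.57, 2.57, 3.14, 3.14, 3.14, 3.14, 3.14].

### API

Orientations are given as a 3x3 rotation matrix whose columns are the frame's x, y, z axes.
In Python, from cell import bot gives the robot as it stands.
- The arm moves only by the tool send_rows, never from a script. Its argument "series" is a list of rows, each an object with "slide": the shift along the tool's x, y, z in cm, a list of three; "turn": the turn about the tool's z in rad. In form: [{"slide": [dx, dy, dz], "turn": turn}, ...]. A call has 1 to 5 rows; each row is the pose to reach, as a shift and turn from the pose commanded when the call began, along the tool's axes at that moment; what a row does not reach only later rows make up. A row lasts 1/10 s, in which the tool goes at most 50 mm and 8.59 degrees, less where a joint would pass 70% of its speed; a pose out of reach is approached as far as the arm can. A call with a gripper value outside its range is refused whole. "grip" is the finger opening in cm, from 0 to 8.54, set as the call begins (left out, the last holds). The fingers move at their own pace and stop on an object; the grip force is fixed at half the most. Time passes only in rows, so rows that repeat a pose let the fingers close. It gives the time, the measured TCP pose, the force, the opening and the grip force at its end, in the units of the state.
- bot.read_state(): the state, without advancing time (a new reading comes with each control period).
- bot.get_image(name): name is "scene" or "top" or "wrist"; returns (picture, depth): 420x560x3 uint8, red, green, blue; 420x560 float32, mm along the optical axis (not along the pixel's ray), 0 where there is no reading.
- bot.camera_info(name): a dict with "fx", "fy", "cx", "cy" (pixels), "world_to_cam" (4x4, takes a point from world to camera coordinates). Camera axes: x right, y up, looking along -z (the intrinsics and any distortion apply to the point x, -y, -z); pixel columns grow to the right and rows downward; lengths in mm; the calibration is good to about 2 mm. A picture is of the moment at which its call begins: read the wrist's pose just before it. camera_info takes no time and is no camera call; for the wrist camera it gives the pose at the moment of the call.
- bot.hand_in(): hands the job in; it is judged then, once.
The state is a dict: "t": time; "joint_pos": joint angles; "qd": joint speeds; "tau": joint torques, N m; "tcp_pos": TCP position; "tcp_rot": TCP orientation; "contact_force": force on the tool from outside, world axes, zero at the start; "ft_torque": the same for the moment, N m; "finger_gap": finger opening in mm; "grasp_force": force on a finger pad.
Only numpy, scipy, OpenCV 4.12 (cv2) and the standard library are available. Lean on these libraries where they do the work, as an engineer would, in place of code of your own. Each camera call takes 0.05 s, during which the arm holds its last target. There are 200 camera calls.

### The job

The carriage of the cheese pusher drags somewhere on its rods. Its upright black post is the handle: run it gently first against the rubber buffer at the end with the round black wheel, until the buffer just gives, then all the way against the buffer at the plain end, feeling for the one tight spot. Then bring the carriage back and leave it standing on the tight spot for the fitter, let go, and leave everything else on the table where it is.

Things in the scene. Friction and masses are not known exactly. Their poses are not given: they have to be found in the camera images.
- pusher: the cheese pusher slide, fixed to the table: steel base plate 110 mm (x) by 360 mm (y) with a white push bed on its +x side (whole depth x = -55 to +119 mm). Origin: on the table under the middle of the two rods; y runs along the rods from the wheel end to the plain end, z up. The wheel stands out to y = -208 mm
- ways: two steel rods (14 mm thick, 60 mm apart, axes 34 mm above the table) with aluminium end blocks; origin and axes as the pusher's. Block with a round black wheel (56 mm disc on its outer face) at y = -165 mm, 62 mm high; plain block at y = +165 mm, 48 mm high. The tight spot is on the rods, unseen: met when the carriage's travel is anywhere from 0.035 to 0.185 m
- wheel_buffer (a point): centre of the face of the rubber buffer at the wheel end, 34 mm above the table, 145 mm from the middle. The buffer is sprung, 4 N per mm, and gives 9 mm at most
- plain_buffer (a point): the same at the plain end, 145 mm from the middle; also 4 N per mm, 9 mm at most
- stroke (a joint): carriage travel, m: 0 just touching the wheel-end buffer, grows towards the plain end, 0.220 just touching the plain-end buffer. Free drag 1.5 N plus 4 N per m/s. Within 12 mm either side of the tight spot's middle it drags 5 to 16 N more (less is felt once stopped), setting in sharply, then fading past the middle: strokes both ways give the middle. It stays where left
- carriage: aluminium block 90 mm across the rods, 70 mm along them, top 46 mm above the table; on its middle an upright black round post, 24 mm thick, from 46 to 112 mm above the table; a steel blade reaches over the bed to x = +110 mm, top 60 mm. Origin: under the post at table height; axes as the pusher's. Moves only along the rods; moves like about 1 kg
- post (a point): the place to grip the post: on its axis, 90 mm above the table (22 mm below the post's top). Nothing within 60 mm of the post stands higher than 62 mm above the table
- heart_a: heart-shaped cheese, 34 mm tall, about 90 mm across, loose, behind the slide as the robot sees it. Origin: centre of its underside. To be left alone
- heart_b: another such cheese, behind the slide. Origin: centre of its underside. To be left alone
- heart_c: another such cheese, left of the slide. Origin: centre of its underside. To be left alone
- heart_d: another such cheese, right of the slide. Origin: centre of its underside. To be left alone
- brush: wooden-handled brush 200 mm long, lying loose in front of the slide. Origin: centre of its underside. To be left alone
- cup: steel cup, 76 mm across, 80 mm tall, loose. Origin: centre of its underside. To be left alone
- jar: glass jar, 60 mm across, 85 mm tall, loose. Origin: centre of its underside. To be left alone

How it is judged (in metres and radians):
On the way, in this order (a step that is already met when the one before it is completed fails the run):
1. the carriage is pressed lightly against the buffer at the wheel end (at least 1.5 N) (value of joint stroke below 0.002 m and contact force between carriage and ways above 1.5 N), for 0.05 s.
2. the carriage is pressed lightly against the buffer at the plain end (at least 1.5 N) (value of joint stroke above 0.218 m and contact force between carriage and ways above 1.5 N), for 0.05 s.
At the end, for the whole second after the job is handed in: The carriage stands still, released, on the tight spot, clear of both buffers: it still bears on the tight spot with more than 4 N, which it does within about 12 mm of the spot's middle (value of joint stroke between 0.015 and 0.205 m and contact force between carriage and ways above 4 N and velocity of joint stroke between -0.005 and 0.005 m/s); the robot touches nothing.
It fails at once if the carriage is rammed against a buffer (more than 22 N on it) (contact force between carriage and ways above 22 N and (value of joint stroke below 0.005 m or value of joint stroke above 0.215 m)).
It fails at once if a bystander is pushed more than 30 mm from its place (distance of any of heart_a, heart_b, heart_c, heart_d, brush, cup, jar from where it was at the start of the episode above 0.03 m).
It also fails if it takes over 54 s, if anything falls off the work surface, if the arm or the gripper's body presses on something with over 40 N, if the wrist force passes 120 N, or if a joint passes its speed limit or range.

## Working session

There is one attempt and no reset: what is moved stays moved. The work goes in short steps, Python scripts to look and compute and a tool call to move; the robot and the scene stay as the last step left them, time stands still between calls to the robot, and variables do not carry over. Pictures are saved under pics/ and viewed, at most 10 in all, crops included, and the job is handed in when it is done.

Besides the shell and the picture viewer there is one more tool, called after ">>>" as name(argument=value, ...) on one line, values as JSON. send_rows: Moves the arm, as the interface text tells. Its arguments: {"type":"object","properties":{"series":{"type":"array","items":{"type":"object","properties":{"slide":{"type":"array","items":{"type":"number"}},"turn":{"type":"number"}}}},"grip":{"type":"number"}},"required":["series"]}

```bash
mkdir -p pics; python3 - <<'E'
from cell import bot
import cv2,numpy as np
s=bot.read_state();print(s)
for n in("top","scene"):
    p,d=bot.get_image(n);c=bot.camera_info(n);print(n,c)
    cv2.imwrite(f"pics/{n}.png",p[:,:,::-1]);np.savez(f"{n}.npz",p=p,d=d,W=c["world_to_cam"],k=[c["fx"],c["fy"],c["cx"],c["cy"]])
E
```

```text
{'t': 0.0, 'joint_pos': array([-1.23479509,  0.62935526,  0.03847672,  1.51838589, -0.02700201,
        0.99629322, -0.02000511]), 'qd': array([ 1.34628123e-03,  3.95671643e-04, -8.27270301e-05, -1.09862471e-03,
       -7.69300475e-04, -9.46213778e-05, -1.61649549e-03]), 'tau': array([-1.33808257e-04, -5.63406551e+01,  1.22605138e+00, -1.93443364e+01,
        1.09112533e-02,  1.07231058e-02, -1.12477758e-05]), 'tcp_pos': array([253.95606985, 597.68290934, 247.37805525]), 'tcp_rot': array([[-9.20344499e-01,  3.91108039e-01, -7.10362153e-04],
       [ 3.91108681e-01,  9.20342766e-01, -1.78669200e-03],
       [-4.50129349e-05, -1.92220096e-03, -9.99998152e-01]]), 'contact_force': array([-0.32787804,  0.50106465,  0.41176594]), 'ft_torque': array([-0.01718101, -0.00959013, -0.02580015]), 'grasp_force': 0.0, 'finger_gap': 85.36458083969585}
top {'fx': 418.2553712036873, 'fy': 418.2553712036873, 'cx': 281.13441721737365, 'cy': 207.26040634049443, 'world_to_cam': array([[-3.61437676e-03, -9.99942504e-01, -1.00958063e-02,
         1.43163966e+01],
       [ 9.97846844e-01, -4.26759189e-03,  6.54481729e-02,
        -5.99997166e+02],
       [-6.54874946e-02, -9.83751414e-03,  9.97804896e-01,
        -1.38860358e+03],
       [ 0.00000000e+00,  0.00000000e+00,  0.00000000e+00,
         1.00000000e+00]])}
scene {'fx': 404.16729206854734, 'fy': 404.16729206854734, 'cx': 286.03945007478944, 'cy': 213.39142455429217, 'world_to_cam': array([[-4.15194523e-01,  9.09636547e-01,  1.32235093e-02,
         2.47200492e+02],
       [-4.64462490e-01, -2.24452897e-01,  8.56677006e-01,
         1.82581728e+02],
       [ 7.82232768e-01,  3.49545776e-01,  5.15683669e-01,
        -1.64365877e+03],
       [ 0.00000000e+00,  0.00000000e+00,  0.00000000e+00,
         1.00000000e+00]])}
```

View pics/top.png

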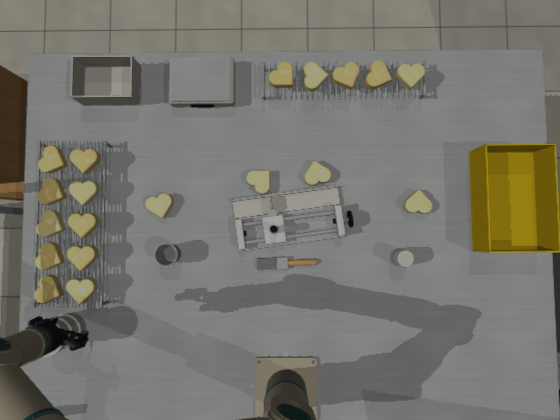

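View pics/scene.png

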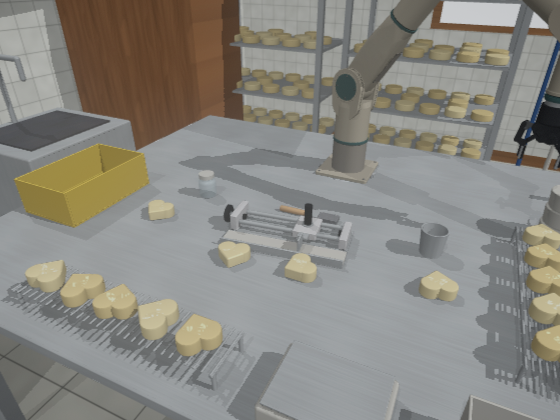

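Top view: the wheel is at (350,218), the plain block at about (240,234) and the post at about (273,229). So the wheel end points towards world −y.

```bash
cat > h.py <<'E'
import numpy as np
def cloud(n):
    f=np.load(n+".npz");d=f["d"];fx,fy,cx,cy=f["k"];v,u=np.mgrid[:d.shape[0],:d.shape[1]]
    P=np.stack([(u-cx)/fx*d,-(v-cy)/fy*d,-d,np.ones_like(d)],-1)
    return (P@np.linalg.inv(f["W"]).T)[...,:3],f["p"],d
E
python3 - <<'E'
from h import *
import cv2
np.set_printoptions(precision=1,suppress=True)
for n,(u0,u1,v0,v1) in dict(top=(215,365,170,260),scene=(205,370,190,270)).items():
    X,p,d=cloud(n);S=X[v0:v1,u0:u1];P=p[v0:v1,u0:u1].astype(int);z=S[...,2]
    dark=P.max(-1)<60
    for nm,m in dict(post=(z>75)&(z<125),posttop=(z>106)&(z<120),wheel=dark&(z>15)&(z<70),mid=(z>40)&(z<66)).items():
        q=S[m]; print(n,nm,len(q)); 
        if len(q): print(np.median(q,0),q.min(0),q.max(0))
    bl=S[(z>41)&(z<68)]
    if n=="top": print(bl[::6])
X,p,d=cloud("top")
cv2.imwrite("pics/crop.png",cv2.resize(p[175:260,220:365,::-1],None,fx=5,fy=5,interpolation=cv2.INTER_CUBIC))
E
```

```text
top post 45
[525.8  33.7 112.9] [516.3  24.2  84.7] [535.2  46.3 120.8]
top posttop 43
[525.8  33.7 112.9] [516.3  24.2 108.3] [535.2  46.3 118.8]
top wheel 98
[ 554.6 -210.8   51. ] [ 504.  -220.5   15.1] [585.4 137.1  68.6]
top mid 1555
[539.7  25.5  47. ] [ 461.5 -224.1   40. ] [722.7 164.2  65.9]
[[ 719.2  -84.8   42.1]
 [ 709.2  -71.4   42.3]
 [ 702.3 -101.3   42.1]
 [ 686.7  105.2   41.1]
 [ 669.7   65.1   41.9]
 [ 659.3   58.4   44.6]
 [ 631.5   48.    57.3]
 [ 619.3   45.2   44.9]
 [ 605.    48.    59.3]
 [ 600.7 -164.3   61.5]
 [ 600.8 -184.2   59. ]
 [ 597.1 -173.5   65.9]
 [ 595.7   31.9   50.1]
 [ 593.9 -180.1   64.5]
 [ 592.3   41.7   53. ]
 [ 591.  -170.9   59.4]
 [ 589.7   55.3   41.8]
 [ 589.4   35.3   45.5]
 [ 587.3 -170.1   65.4]
 [ 586.3   51.9   43.5]
 [ 586.    32.    46.3]
 [ 584.5 -164.5   57.8]
 [ 583.9 -182.9   66.9]
 [ 582.8   48.6   45. ]
 [ 582.8   28.7   43.9]
 [ 582.  -136.3   45.7]
 [ 582.  -159.5   44.5]
 [ 580.9 -176.8   63.1]
 [ 581.4 -214.4   51.3]
 [ 579.3   38.5   48.6]
 [ 579.  -106.8   42.3]
 [ 578.7 -139.5   45.8]
 [ 578.9 -163.1   41. ]
 [ 577
[... 4758 characters left out ...]
5.9   49.4]
 [ 484.4  147.5   45.4]
 [ 484.2  124.7   42.5]
 [ 484.2   91.5   45. ]
 [ 484.1   52.    46.4]
 [ 484.    32.3   44. ]
 [ 483.9   12.6   44.2]
 [ 481.1  137.3   48.8]
 [ 480.9  111.5   42.7]
 [ 480.9   51.8   49.9]
 [ 477.9  150.5   48. ]
 [ 477.7  127.9   43.3]
 [ 474.6  140.4   50.3]
 [ 471.2  144.3   44.2]
 [ 468.1  146.9   50. ]
 [ 465.   149.8   53.5]
 [ 464.5  131.4   41.4]]
scene post 108
[534.   41.3  97.8] [516.   29.4  76. ] [539.4  50.3 113.2]
scene posttop 37
[530.7  39.8 110.4] [516.   29.4 106.4] [539.   49.1 113.2]
scene wheel 7
[536.7  34.2  64.6] [533.7  31.7  54.9] [538.4  42.5  68.8]
scene mid 1105
[548.4  33.4  46.3] [ 461.  -219.8   40. ] [639.2 167.5  65.8]
```

View pics/crop.png

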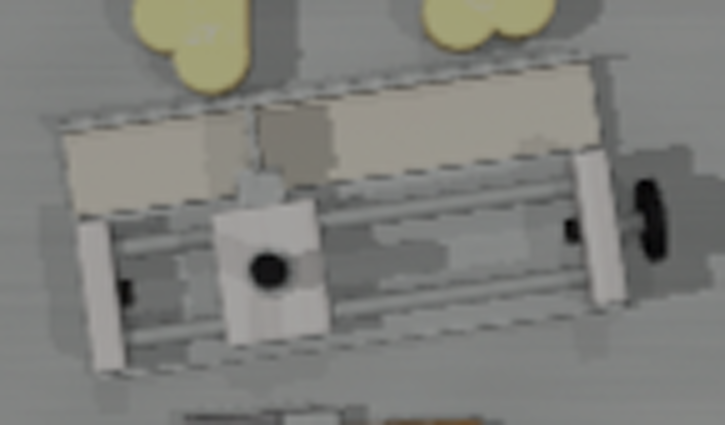

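The crop shows the plain block at (101,296), the wheel block at (600,227) and the post top at (268,271), in crop pixels.

```bash
cat >> h.py <<'E'
def ray(n,u,v,z):
    f=np.load(n+".npz");fx,fy,cx,cy=f["k"];C=np.linalg.inv(f["W"])
    r=C[:3,:3]@[(u-cx)/fx,-(v-cy)/fy,-1];o=C[:3,3];return o+r*(z-o[2])/r[2]
E
python3 - <<'E'
from h import *
from cell import bot
np.set_printoptions(precision=4,suppress=True)
g=lambda u,v,z:ray("top",220+(u-2)/5,175+(v-2)/5,z)
p=g(101,296,48);w=g(600,227,62);q=g(268,271,112);print(p,w,q,np.linalg.norm((p-w)[:2]))
b1=g(124,292,34);b2=g(573,230,34);print("buf",b1,b2,np.linalg.norm((b1-b2)[:2]))
Y=(p-w);Y[2]=0;Y/=np.linalg.norm(Y);m=(p+w)/2
print("Y",Y,"stroke",(q-m)@Y+110,"cross",(q-m)@[Y[1],-Y[0],0])
X,_,d=cloud("top");z=X[...,2]
s=bot.read_state();R=s["tcp_rot"];t=s["tcp_pos"]
ang=np.arctan2(Y[1],Y[0])-np.arctan2(R[1,1],R[0,1]);print("turn",-ang)
ax=m+Y*((q-m)@Y)
for tgt in ([*ax[:2],200],[*ax[:2],88]): print(R.T@(np.array(tgt)-t)/10)
E
```

```text
[511.2988 147.9418  48.    ] [ 554.9076 -178.6171   62.    ] [526.4051  36.168  112.    ] 329.4577365164175
buf [513.9313 134.1735  34.    ] [ 553.9527 -164.309    34.    ] 301.15360398465674
Y [-0.1324  0.9912  0.    ] stroke 161.93905060887255 cross 0.17838839085777916
turn -0.5345738159480513
[-47.022  -41.0307   4.8189]
[-47.0218 -41.0113  16.0189]
```

>>> send_rows(series=[{"slide": [-2,-1.7,0]},{"slide": [-5,-4.4,0.3]},{"slide": [-8.5,-7.4,0.8]},{"slide": [-12,-10.5,1.2]},{"slide": [-15.5,-13.5,1.6]}], grip=8.5)

```text
$.series[0]: bad value
```

>>> send_rows(series=[{"slide": [-3.5,-3,0.4]},{"slide": [-7,-6.1,0.8]},{"slide": [-10.5,-9.2,1.2]},{"slide": [-14,-12.2,1.6]},{"slide": [-17.5,-15.3,1.8]}])

```text
$.series[0]: bad value
```

>>> send_rows(series=[{"slide": [-3.5,-3,0],"turn": -0.12},{"slide": [-6.5,-5.7,0.2],"turn": -0.24},{"slide": [-9,-7.9,0.4],"turn": -0.36},{"slide": [-11,-9.5,0.6],"turn": -0.48},{"slide": [-12,-10.4,0.8],"turn": -0.535}])

```text
t: 0.6
tcp_pos: [325.6, 452.6, 240.0]
tcp_rot: [[-0.991, -0.133, 0.0], [-0.133, 0.991, -0.002], [0.0, -0.002, -1.0]]
contact_force: [1.2, -0.5, -0.2]
finger_gap: 85.7
grasp_force: 0.0
```

>>> send_rows(series=[{"slide": [-0.9,-2.8,0.2],"turn": 0},{"slide": [-2.3,-7,0.5],"turn": 0},{"slide": [-3.8,-11.5,1],"turn": 0},{"slide": [-5.3,-16.1,1.5],"turn": 0},{"slide": [-6.8,-20.7,2],"turn": 0}], grip=8.5)

```text
t: 1.1
tcp_pos: [419.2, 257.7, 220.0]
tcp_rot: [[-0.991, -0.133, -0.0], [-0.133, 0.991, -0.0], [0.0, -0.0, -1.0]]
contact_force: [2.2, 0.5, -1.1]
finger_gap: 85.1
grasp_force: 0.0
```

>>> send_rows(series=[{"slide": [-1.5,-4.6,0.5],"turn": 0},{"slide": [-3,-9.2,1],"turn": 0},{"slide": [-4.5,-13.8,1.5],"turn": 0},{"slide": [-6,-18.4,2],"turn": 0},{"slide": [-7,-21.7,2.4],"turn": 0}])

```text
t: 1.6
tcp_pos: [517.9, 49.9, 195.8]
tcp_rot: [[-0.992, -0.13, -0.0], [-0.13, 0.992, -0.001], [0.0, -0.001, -1.0]]
contact_force: [0.3, -0.1, -0.3]
finger_gap: 84.8
grasp_force: 0.0
```

>>> send_rows(series=[{"slide": [-0.5,-1.4,0.5],"turn": 0},{"slide": [-0.7,-1.8,1],"turn": 0},{"slide": [-0.7,-1.8,1],"turn": 0},{"slide": [-0.7,-1.8,1],"turn": 0}])

```text
t: 2.0
tcp_pos: [525.6, 39.2, 186.1]
tcp_rot: [[-0.991, -0.136, -0.001], [-0.136, 0.991, 0.001], [0.001, 0.001, -1.0]]
contact_force: [0.2, 0.2, 0.4]
finger_gap: 84.8
grasp_force: 0.0
```

```bash
python3 - <<'E'
from cell import bot
import cv2
s=bot.read_state();print(s["t"],s["tcp_pos"],s["tcp_rot"],s["contact_force"],s["joint_pos"])
p,d=bot.get_image("wrist");cv2.imwrite("pics/w1.png",p[:,:,::-1])
E
```

```text
2.0 [525.58067259  39.18664165 186.13630469] [[-9.90708784e-01 -1.35996473e-01 -1.03223448e-03]
 [-1.35997723e-01  9.90708353e-01  1.25670656e-03]
 [ 8.51735659e-04  1.38541176e-03 -9.99998678e-01]] [0.19775688 0.19681952 0.40425051] [-0.05817957  0.5391098  -0.10074773  1.92218526  0.07950483  0.68492543
  1.50083275]
```

View pics/w1.png

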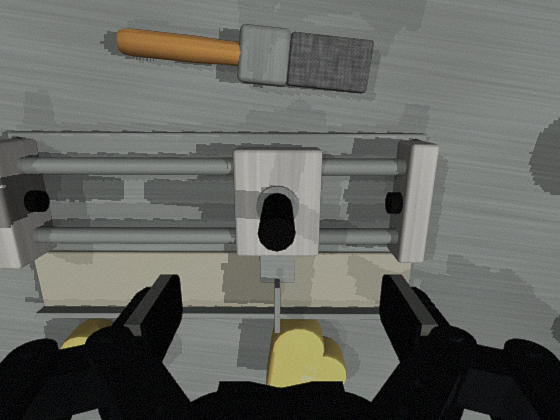

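The wrist view shows the open fingers on either side of the post (top at about (276,235)). The wheel block is on the left and the plain block on the right.

```bash
python3 - <<'E'
from h import *
from cell import bot
c=bot.camera_info("wrist")
C=np.linalg.inv(c["world_to_cam"])
for u,v,z in((276,234,112),(276,206,46),(36,201,34),(394,203,34)):
    r=C[:3,:3]@[(u-c["cx"])/c["fx"],-(v-c["cy"])/c["fy"],-1];o=C[:3,3];print(o+r*(z-o[2])/r[2])
E
```

```text
[525.52231408  35.99837654 112.        ]
[526.3800089   35.36597688  46.        ]
[ 552.81955462 -164.45051721   34.        ]
[513.71598873 133.7792929   34.        ]
```

>>> send_rows(series=[{"slide": [0,-0.3,1.5],"turn": 0},{"slide": [0,-0.3,4],"turn": 0},{"slide": [0,-0.3,6.5],"turn": 0},{"slide": [0,-0.3,8.8],"turn": 0},{"slide": [0,-0.3,9.8],"turn": 0}], grip=8.5)

```text
t: 2.55
tcp_pos: [525.4, 35.5, 86.9]
tcp_rot: [[-0.991, -0.135, -0.003], [-0.135, 0.991, 0.0], [0.003, 0.001, -1.0]]
contact_force: [-0.8, 0.2, 0.5]
finger_gap: 84.8
grasp_force: 0.0
```

>>> send_rows(series=[{"slide": [0,0,0],"turn": 0},{"slide": [0,0,0],"turn": 0}])

```text
t: 2.75
tcp_pos: [527.2, 34.6, 89.0]
tcp_rot: [[-0.991, -0.134, 0.001], [-0.134, 0.991, 0.0], [-0.001, 0.0, -1.0]]
contact_force: [-0.2, -0.7, -0.2]
finger_gap: 84.9
grasp_force: 0.0
```

>>> send_rows(series=[{"slide": [0,0,0],"turn": 0},{"slide": [0,0,0],"turn": 0},{"slide": [0,0,0],"turn": 0},{"slide": [0,0,0],"turn": 0},{"slide": [0,0,0],"turn": 0}], grip=1.6)

```text
t: 3.25
tcp_pos: [527.0, 34.1, 88.9]
tcp_rot: [[-0.991, -0.133, 0.001], [-0.133, 0.991, 0.0], [-0.001, 0.0, -1.0]]
contact_force: [-1.6, -0.1, 4.8]
finger_gap: 22.7
grasp_force: 58.5
```

>>> send_rows(series=[{"slide": [0,0,0],"turn": 0},{"slide": [0,0,0],"turn": 0},{"slide": [0,0,0],"turn": 0}])

```text
t: 3.55
tcp_pos: [527.0, 34.1, 88.9]
tcp_rot: [[-0.991, -0.133, 0.001], [-0.133, 0.991, 0.0], [-0.001, 0.0, -1.0]]
contact_force: [-1.2, 1.0, 5.7]
finger_gap: 22.9
grasp_force: 58.5
```

>>> send_rows(series=[{"slide": [0,-0.25,0],"turn": 0},{"slide": [0,-0.5,0],"turn": 0},{"slide": [0,-0.75,0],"turn": 0}])

```text
t: 3.85
tcp_pos: [528.0, 26.9, 88.9]
tcp_rot: [[-0.991, -0.133, 0.001], [-0.133, 0.991, 0.001], [-0.001, 0.001, -1.0]]
contact_force: [-1.7, 1.9, 6.0]
finger_gap: 22.6
grasp_force: 58.4
```

>>> send_rows(series=[{"slide": [0,-0.25,0],"turn": 0},{"slide": [0,-0.5,0],"turn": 0},{"slide": [0,-0.75,0],"turn": 0}])

```text
t: 4.15
tcp_pos: [528.9, 19.5, 88.9]
tcp_rot: [[-0.991, -0.133, 0.001], [-0.133, 0.991, 0.001], [-0.001, 0.001, -1.0]]
contact_force: [-0.9, 1.3, 5.6]
finger_gap: 22.6
grasp_force: 58.4
```

>>> send_rows(series=[{"slide": [0,-0.25,0],"turn": 0},{"slide": [0,-0.5,0],"turn": 0},{"slide": [0,-0.75,0],"turn": 0}])

```text
t: 4.45
tcp_pos: [529.9, 12.0, 88.9]
tcp_rot: [[-0.991, -0.133, 0.001], [-0.133, 0.991, 0.001], [-0.001, 0.001, -1.0]]
contact_force: [-0.7, 0.7, 6.2]
finger_gap: 22.6
grasp_force: 58.4
```

>>> send_rows(series=[{"slide": [0,-0.25,0],"turn": 0},{"slide": [0,-0.5,0],"turn": 0},{"slide": [0,-0.75,0],"turn": 0}])

```text
t: 4.75
tcp_pos: [530.9, 4.6, 88.9]
tcp_rot: [[-0.991, -0.133, 0.001], [-0.133, 0.991, 0.001], [-0.001, 0.001, -1.0]]
contact_force: [-1.0, 2.1, 4.6]
finger_gap: 22.8
grasp_force: 58.4
```

>>> send_rows(series=[{"slide": [0,-0.25,0],"turn": 0},{"slide": [0,-0.5,0],"turn": 0},{"slide": [0,-0.75,0],"turn": 0}])

```text
t: 5.05
tcp_pos: [531.9, -2.8, 88.9]
tcp_rot: [[-0.991, -0.133, 0.001], [-0.133, 0.991, 0.001], [-0.001, 0.001, -1.0]]
contact_force: [-0.4, 1.1, 5.4]
finger_gap: 22.4
grasp_force: 58.4
```

>>> send_rows(series=[{"slide": [0,-0.25,0],"turn": 0},{"slide": [0,-0.5,0],"turn": 0},{"slide": [0,-0.75,0],"turn": 0}])

```text
t: 5.35
tcp_pos: [532.9, -10.3, 88.9]
tcp_rot: [[-0.991, -0.133, 0.001], [-0.133, 0.991, 0.001], [-0.001, 0.001, -1.0]]
contact_force: [-1.8, 1.4, 6.2]
finger_gap: 22.7
grasp_force: 58.4
```

>>> send_rows(series=[{"slide": [0,-0.25,0],"turn": 0},{"slide": [0,-0.5,0],"turn": 0},{"slide": [0,-0.75,0],"turn": 0}])

```text
t: 5.65
tcp_pos: [533.9, -17.8, 88.9]
tcp_rot: [[-0.991, -0.133, 0.001], [-0.133, 0.991, 0.001], [-0.001, 0.001, -1.0]]
contact_force: [-0.7, 1.6, 6.3]
finger_gap: 22.6
grasp_force: 58.4
```

>>> send_rows(series=[{"slide": [0,-0.25,0],"turn": 0},{"slide": [0,-0.5,0],"turn": 0},{"slide": [0,-0.75,0],"turn": 0}])

```text
t: 5.95
tcp_pos: [534.9, -25.2, 88.9]
tcp_rot: [[-0.991, -0.133, 0.0], [-0.133, 0.991, 0.001], [-0.001, 0.001, -1.0]]
contact_force: [-1.8, 1.3, 5.7]
finger_gap: 22.5
grasp_force: 58.4
```

>>> send_rows(series=[{"slide": [0,-0.25,0],"turn": 0},{"slide": [0,-0.5,0],"turn": 0},{"slide": [0,-0.75,0],"turn": 0}])

```text
t: 6.25
tcp_pos: [535.9, -32.6, 88.9]
tcp_rot: [[-0.991, -0.133, 0.0], [-0.133, 0.991, 0.001], [-0.001, 0.0, -1.0]]
contact_force: [-1.5, 1.0, 5.4]
finger_gap: 22.5
grasp_force: 58.4
```

>>> send_rows(series=[{"slide": [0,-0.25,0],"turn": 0},{"slide": [0,-0.5,0],"turn": 0},{"slide": [0,-0.75,0],"turn": 0}])

```text
t: 6.55
tcp_pos: [536.8, -40.1, 88.9]
tcp_rot: [[-0.991, -0.133, 0.0], [-0.133, 0.991, 0.001], [-0.0, 0.0, -1.0]]
contact_force: [-1.5, 2.2, 6.5]
finger_gap: 22.8
grasp_force: 58.4
```

>>> send_rows(series=[{"slide": [0,-0.25,0],"turn": 0},{"slide": [0,-0.5,0],"turn": 0},{"slide": [0,-0.75,0],"turn": 0}])

```text
t: 6.85
tcp_pos: [537.4, -44.8, 88.9]
tcp_rot: [[-0.991, -0.135, -0.0], [-0.135, 0.991, 0.004], [-0.0, 0.004, -1.0]]
contact_force: [-2.7, 11.2, 8.1]
finger_gap: 22.8
grasp_force: 58.9
```

>>> send_rows(series=[{"slide": [0,-0.25,0],"turn": 0},{"slide": [0,-0.5,0],"turn": 0},{"slide": [0,-0.75,0],"turn": 0}])

```text
t: 7.15
tcp_pos: [538.1, -50.0, 88.9]
tcp_rot: [[-0.991, -0.136, -0.001], [-0.136, 0.991, 0.006], [0.0, 0.006, -1.0]]
contact_force: [-3.8, 11.7, 8.6]
finger_gap: 22.6
grasp_force: 59.2
```

>>> send_rows(series=[{"slide": [0,-0.25,0],"turn": 0},{"slide": [0,-0.5,0],"turn": 0},{"slide": [0,-0.75,0],"turn": 0}])

```text
t: 7.45
tcp_pos: [539.3, -58.7, 88.9]
tcp_rot: [[-0.991, -0.136, -0.001], [-0.136, 0.991, 0.004], [0.0, 0.004, -1.0]]
contact_force: [-2.4, 8.2, 7.4]
finger_gap: 22.7
grasp_force: 58.9
```

>>> send_rows(series=[{"slide": [0,-0.25,0],"turn": 0},{"slide": [0,-0.5,0],"turn": 0},{"slide": [0,-0.75,0],"turn": 0}])

```text
t: 7.75
tcp_pos: [540.8, -69.6, 88.9]
tcp_rot: [[-0.991, -0.134, 0.0], [-0.134, 0.991, 0.001], [-0.0, 0.001, -1.0]]
contact_force: [-0.6, 1.8, 5.5]
finger_gap: 22.8
grasp_force: 58.6
```

>>> send_rows(series=[{"slide": [0,-0.25,0],"turn": 0},{"slide": [0,-0.5,0],"turn": 0},{"slide": [0,-0.75,0],"turn": 0}])

```text
t: 8.05
tcp_pos: [541.8, -77.3, 88.9]
tcp_rot: [[-0.991, -0.133, 0.0], [-0.133, 0.991, 0.0], [-0.0, 0.0, -1.0]]
contact_force: [-1.7, 0.7, 6.6]
finger_gap: 22.6
grasp_force: 58.6
```

>>> send_rows(series=[{"slide": [0,-0.25,0],"turn": 0},{"slide": [0,-0.5,0],"turn": 0},{"slide": [0,-0.75,0],"turn": 0}])

```text
t: 8.35
tcp_pos: [542.7, -84.7, 88.9]
tcp_rot: [[-0.991, -0.133, 0.0], [-0.133, 0.991, 0.0], [-0.0, 0.0, -1.0]]
contact_force: [-1.7, 0.4, 6.2]
finger_gap: 22.6
grasp_force: 58.6
```

>>> send_rows(series=[{"slide": [0,-0.25,0],"turn": 0},{"slide": [0,-0.5,0],"turn": 0},{"slide": [0,-0.75,0],"turn": 0}])

```text
t: 8.65
tcp_pos: [543.7, -92.2, 88.9]
tcp_rot: [[-0.991, -0.133, 0.0], [-0.133, 0.991, 0.0], [-0.0, 0.0, -1.0]]
contact_force: [-1.1, 1.1, 7.0]
finger_gap: 22.9
grasp_force: 58.6
```

>>> send_rows(series=[{"slide": [0,-0.25,0],"turn": 0},{"slide": [0,-0.5,0],"turn": 0},{"slide": [0,-0.75,0],"turn": 0}])

```text
t: 8.95
tcp_pos: [544.7, -99.6, 88.9]
tcp_rot: [[-0.991, -0.133, 0.0], [-0.133, 0.991, 0.001], [-0.0, 0.0, -1.0]]
contact_force: [-0.6, 1.3, 6.3]
finger_gap: 23.0
grasp_force: 58.6
```

>>> send_rows(series=[{"slide": [0,-0.25,0],"turn": 0},{"slide": [0,-0.5,0],"turn": 0},{"slide": [0,-0.75,0],"turn": 0},{"slide": [0,-1,0],"turn": 0}])

```text
t: 9.35
tcp_pos: [546.0, -109.5, 88.9]
tcp_rot: [[-0.991, -0.133, 0.0], [-0.133, 0.991, 0.0], [-0.0, 0.0, -1.0]]
contact_force: [-1.3, 1.7, 5.6]
finger_gap: 23.1
grasp_force: 58.6
```

>>> send_rows(series=[{"slide": [0,-0.2,0],"turn": 0},{"slide": [0,-0.4,0],"turn": 0},{"slide": [0,-0.6,0],"turn": 0},{"slide": [0,-0.8,0],"turn": 0}])

```text
t: 9.75
tcp_pos: [547.1, -117.5, 88.9]
tcp_rot: [[-0.991, -0.133, 0.0], [-0.133, 0.991, 0.0], [-0.0, 0.0, -1.0]]
contact_force: [-1.4, 0.8, 5.5]
finger_gap: 22.9
grasp_force: 58.6
```

>>> send_rows(series=[{"slide": [0,-0.1,0],"turn": 0},{"slide": [0,-0.2,0],"turn": 0},{"slide": [0,-0.3,0],"turn": 0},{"slide": [0,-0.4,0],"turn": 0}])

```text
t: 10.15
tcp_pos: [547.6, -121.4, 88.9]
tcp_rot: [[-0.991, -0.133, 0.0], [-0.133, 0.991, 0.0], [-0.0, 0.0, -1.0]]
contact_force: [-1.4, 1.0, 5.3]
finger_gap: 22.5
grasp_force: 58.6
```

>>> send_rows(series=[{"slide": [0,-0.1,0],"turn": 0},{"slide": [0,-0.2,0],"turn": 0}])

```text
t: 10.35
tcp_pos: [547.9, -123.4, 88.9]
tcp_rot: [[-0.991, -0.133, 0.0], [-0.133, 0.991, 0.0], [-0.0, 0.0, -1.0]]
contact_force: [-2.4, 1.6, 6.7]
finger_gap: 22.2
grasp_force: 58.6
```

>>> send_rows(series=[{"slide": [0,-0.1,0],"turn": 0},{"slide": [0,-0.2,0],"turn": 0}])

```text
t: 10.55
tcp_pos: [548.0, -124.6, 88.9]
tcp_rot: [[-0.991, -0.133, -0.0], [-0.133, 0.991, 0.001], [0.0, 0.001, -1.0]]
contact_force: [-2.2, 3.8, 6.9]
finger_gap: 22.5
grasp_force: 58.8
```

>>> send_rows(series=[{"slide": [0,-0.1,0],"turn": 0},{"slide": [0,-0.2,0],"turn": 0}])

```text
t: 10.75
tcp_pos: [548.1, -125.4, 88.9]
tcp_rot: [[-0.991, -0.134, -0.001], [-0.134, 0.991, 0.003], [0.0, 0.003, -1.0]]
contact_force: [-2.1, 7.6, 7.2]
finger_gap: 22.8
grasp_force: 58.9
```

>>> send_rows(series=[{"slide": [0,0,0],"turn": 0},{"slide": [0,0,0],"turn": 0}])

```text
t: 10.95
tcp_pos: [548.1, -125.4, 88.9]
tcp_rot: [[-0.991, -0.134, -0.001], [-0.134, 0.991, 0.002], [0.0, 0.003, -1.0]]
contact_force: [-2.7, 6.0, 7.4]
finger_gap: 22.7
grasp_force: 58.9
```

>>> send_rows(series=[{"slide": [0,0.25,0],"turn": 0},{"slide": [0,0.6,0],"turn": 0},{"slide": [0,1,0],"turn": 0},{"slide": [0,1.4,0],"turn": 0},{"slide": [0,1.8,0],"turn": 0}])

```text
t: 11.45
tcp_pos: [546.2, -110.7, 88.9]
tcp_rot: [[-0.991, -0.132, 0.001], [-0.132, 0.991, -0.001], [-0.001, -0.001, -1.0]]
contact_force: [-1.0, -1.2, 6.3]
finger_gap: 22.8
grasp_force: 58.7
```

>>> send_rows(series=[{"slide": [0,0.4,0],"turn": 0},{"slide": [0,0.8,0],"turn": 0},{"slide": [0,1.2,0],"turn": 0},{"slide": [0,1.6,0],"turn": 0},{"slide": [0,2,0],"turn": 0}])

```text
t: 11.95
tcp_pos: [543.5, -90.9, 88.9]
tcp_rot: [[-0.991, -0.132, 0.001], [-0.132, 0.991, -0.001], [-0.001, -0.001, -1.0]]
contact_force: [-1.5, -1.5, 5.9]
finger_gap: 22.9
grasp_force: 58.7
```

>>> send_rows(series=[{"slide": [0,0.25,0],"turn": 0},{"slide": [0,0.5,0],"turn": 0},{"slide": [0,0.75,0],"turn": 0}])

```text
t: 12.25
tcp_pos: [542.6, -83.4, 88.9]
tcp_rot: [[-0.991, -0.132, 0.001], [-0.132, 0.991, -0.001], [-0.001, -0.001, -1.0]]
contact_force: [-0.3, -1.7, 6.0]
finger_gap: 22.7
grasp_force: 58.7
```

>>> send_rows(series=[{"slide": [0,0.2,0],"turn": 0},{"slide": [0,0.4,0],"turn": 0}])

```text
t: 12.45
tcp_pos: [542.1, -79.5, 88.9]
tcp_rot: [[-0.991, -0.132, 0.001], [-0.132, 0.991, -0.001], [-0.001, -0.001, -1.0]]
contact_force: [-2.1, -2.9, 5.1]
finger_gap: 22.7
grasp_force: 58.7
```

>>> send_rows(series=[{"slide": [0,0.2,0],"turn": 0},{"slide": [0,0.4,0],"turn": 0}])

```text
t: 12.65
tcp_pos: [541.5, -75.5, 88.9]
tcp_rot: [[-0.991, -0.132, 0.001], [-0.132, 0.991, -0.001], [-0.001, -0.001, -1.0]]
contact_force: [-0.6, -2.1, 5.9]
finger_gap: 22.9
grasp_force: 58.7
```

>>> send_rows(series=[{"slide": [0,0.2,0],"turn": 0},{"slide": [0,0.4,0],"turn": 0}])

```text
t: 12.85
tcp_pos: [541.0, -71.5, 88.9]
tcp_rot: [[-0.991, -0.132, 0.001], [-0.132, 0.991, -0.001], [-0.001, -0.001, -1.0]]
contact_force: [-1.0, -2.1, 5.5]
finger_gap: 22.4
grasp_force: 58.7
```

>>> send_rows(series=[{"slide": [0,0.2,0],"turn": 0},{"slide": [0,0.4,0],"turn": 0}])

```text
t: 13.05
tcp_pos: [540.5, -67.6, 88.9]
tcp_rot: [[-0.991, -0.132, 0.001], [-0.132, 0.991, -0.001], [-0.001, -0.001, -1.0]]
contact_force: [-0.7, -1.7, 6.6]
finger_gap: 22.6
grasp_force: 58.7
```

>>> send_rows(series=[{"slide": [0,0.2,0],"turn": 0},{"slide": [0,0.4,0],"turn": 0}])

```text
t: 13.25
tcp_pos: [540.0, -64.1, 88.9]
tcp_rot: [[-0.991, -0.132, 0.001], [-0.132, 0.991, -0.002], [-0.001, -0.002, -1.0]]
contact_force: [-0.0, -4.2, 4.5]
finger_gap: 22.7
grasp_force: 58.7
```

>>> send_rows(series=[{"slide": [0,0.2,0],"turn": 0},{"slide": [0,0.4,0],"turn": 0}])

```text
t: 13.45
tcp_pos: [539.8, -62.6, 88.9]
tcp_rot: [[-0.991, -0.13, 0.002], [-0.13, 0.991, -0.004], [-0.001, -0.004, -1.0]]
contact_force: [0.5, -10.7, 4.2]
finger_gap: 22.9
grasp_force: 58.9
```

>>> send_rows(series=[{"slide": [0,0.2,0],"turn": 0},{"slide": [0,0.4,0],"turn": 0}])

```text
t: 13.65
tcp_pos: [539.6, -60.6, 88.9]
tcp_rot: [[-0.992, -0.129, 0.002], [-0.129, 0.992, -0.006], [-0.001, -0.006, -1.0]]
contact_force: [2.3, -13.3, 2.7]
finger_gap: 22.6
grasp_force: 59.1
```

>>> send_rows(series=[{"slide": [0,0.2,0],"turn": 0},{"slide": [0,0.4,0],"turn": 0}])

```text
t: 13.85
tcp_pos: [539.0, -56.6, 88.9]
tcp_rot: [[-0.992, -0.129, 0.002], [-0.129, 0.992, -0.006], [-0.001, -0.006, -1.0]]
contact_force: [1.9, -11.7, 3.5]
finger_gap: 22.9
grasp_force: 59.0
```

>>> send_rows(series=[{"slide": [0,0.2,0],"turn": 0},{"slide": [0,0.4,0],"turn": 0}])

```text
t: 14.05
tcp_pos: [538.4, -52.0, 88.9]
tcp_rot: [[-0.992, -0.129, 0.002], [-0.129, 0.992, -0.005], [-0.001, -0.006, -1.0]]
contact_force: [2.0, -9.7, 4.0]
finger_gap: 22.8
grasp_force: 59.0
```

>>> send_rows(series=[{"slide": [0,0.2,0],"turn": 0},{"slide": [0,0.4,0],"turn": 0}])

```text
t: 14.25
tcp_pos: [537.7, -47.1, 88.9]
tcp_rot: [[-0.992, -0.13, 0.002], [-0.13, 0.992, -0.004], [-0.001, -0.004, -1.0]]
contact_force: [0.6, -7.2, 5.8]
finger_gap: 22.8
grasp_force: 58.9
```

>>> send_rows(series=[{"slide": [0,0.2,0],"turn": 0},{"slide": [0,0.4,0],"turn": 0},{"slide": [0,0.6,0],"turn": 0},{"slide": [0,0.8,0],"turn": 0},{"slide": [0,1,0],"turn": 0}])

```text
t: 14.75
tcp_pos: [536.0, -33.9, 88.9]
tcp_rot: [[-0.991, -0.132, 0.001], [-0.132, 0.991, -0.001], [-0.001, -0.001, -1.0]]
contact_force: [-0.6, -1.8, 5.4]
finger_gap: 22.6
grasp_force: 58.9
```

>>> send_rows(series=[{"slide": [0,0.4,0],"turn": 0},{"slide": [0,0.8,0],"turn": 0},{"slide": [0,1.2,0],"turn": 0},{"slide": [0,1.6,0],"turn": 0},{"slide": [0,2,0],"turn": 0}])

```text
t: 15.25
tcp_pos: [533.4, -14.0, 88.9]
tcp_rot: [[-0.991, -0.132, 0.001], [-0.132, 0.991, -0.001], [-0.001, -0.001, -1.0]]
contact_force: [-0.6, -1.2, 6.0]
finger_gap: 22.8
grasp_force: 58.9
```

>>> send_rows(series=[{"slide": [0,0.4,0],"turn": 0},{"slide": [0,0.8,0],"turn": 0},{"slide": [0,1.2,0],"turn": 0},{"slide": [0,1.6,0],"turn": 0},{"slide": [0,2,0],"turn": 0}])

```text
t: 15.75
tcp_pos: [530.8, 5.9, 88.9]
tcp_rot: [[-0.991, -0.132, 0.001], [-0.132, 0.991, -0.001], [-0.001, -0.001, -1.0]]
contact_force: [-0.6, -2.3, 6.1]
finger_gap: 22.5
grasp_force: 58.9
```

>>> send_rows(series=[{"slide": [0,0.4,0],"turn": 0},{"slide": [0,0.8,0],"turn": 0},{"slide": [0,1.2,0],"turn": 0},{"slide": [0,1.6,0],"turn": 0},{"slide": [0,2,0],"turn": 0}])

```text
t: 16.25
tcp_pos: [528.1, 25.7, 88.9]
tcp_rot: [[-0.991, -0.132, 0.001], [-0.132, 0.991, -0.001], [-0.001, -0.001, -1.0]]
contact_force: [-0.6, -2.2, 5.6]
finger_gap: 22.7
grasp_force: 58.9
```

>>> send_rows(series=[{"slide": [0,0.4,0],"turn": 0},{"slide": [0,0.8,0],"turn": 0},{"slide": [0,1.2,0],"turn": 0},{"slide": [0,1.6,0],"turn": 0},{"slide": [0,2,0],"turn": 0}])

```text
t: 16.75
tcp_pos: [525.5, 45.6, 88.9]
tcp_rot: [[-0.991, -0.132, 0.001], [-0.132, 0.991, -0.001], [-0.001, -0.001, -1.0]]
contact_force: [-0.5, -2.1, 6.4]
finger_gap: 22.6
grasp_force: 58.9
```

>>> send_rows(series=[{"slide": [0,0.4,0],"turn": 0},{"slide": [0,0.8,0],"turn": 0},{"slide": [0,1.2,0],"turn": 0},{"slide": [0,1.6,0],"turn": 0},{"slide": [0,2,0],"turn": 0}])

```text
t: 17.25
tcp_pos: [522.8, 65.5, 88.9]
tcp_rot: [[-0.991, -0.132, 0.001], [-0.132, 0.991, -0.001], [-0.001, -0.001, -1.0]]
contact_force: [-0.2, -1.1, 6.4]
finger_gap: 22.9
grasp_force: 58.9
```

Contact should come at y ≈ 94.

>>> send_rows(series=[{"slide": [0,0.4,0],"turn": 0},{"slide": [0,0.8,0],"turn": 0},{"slide": [0,1.2,0],"turn": 0},{"slide": [0,1.6,0],"turn": 0},{"slide": [0,1.8,0],"turn": 0}])

```text
t: 17.75
tcp_pos: [520.4, 83.7, 88.9]
tcp_rot: [[-0.991, -0.133, 0.001], [-0.133, 0.991, -0.0], [-0.001, -0.0, -1.0]]
contact_force: [0.2, -1.9, 6.0]
finger_gap: 23.0
grasp_force: 59.0
```

>>> send_rows(series=[{"slide": [0,0.2,0],"turn": 0},{"slide": [0,0.4,0],"turn": 0},{"slide": [0,0.6,0],"turn": 0}])

```text
t: 18.05
tcp_pos: [519.7, 89.3, 88.9]
tcp_rot: [[-0.991, -0.132, 0.001], [-0.132, 0.991, -0.0], [-0.001, -0.001, -1.0]]
contact_force: [-0.8, -2.5, 5.3]
finger_gap: 22.7
grasp_force: 59.0
```

>>> send_rows(series=[{"slide": [0,0.1,0],"turn": 0},{"slide": [0,0.2,0],"turn": 0},{"slide": [0,0.3,0],"turn": 0}])

```text
t: 18.35
tcp_pos: [519.3, 92.3, 88.9]
tcp_rot: [[-0.991, -0.132, 0.001], [-0.132, 0.991, -0.0], [-0.001, -0.001, -1.0]]
contact_force: [-1.6, -2.4, 5.5]
finger_gap: 22.9
grasp_force: 59.0
```

>>> send_rows(series=[{"slide": [0,0.1,0],"turn": 0},{"slide": [0,0.2,0],"turn": 0}])

```text
t: 18.55
tcp_pos: [519.1, 94.2, 88.9]
tcp_rot: [[-0.991, -0.132, 0.001], [-0.132, 0.991, -0.0], [-0.001, -0.001, -1.0]]
contact_force: [-0.9, -2.1, 6.7]
finger_gap: 22.5
grasp_force: 59.0
```

>>> send_rows(series=[{"slide": [0,0.1,0],"turn": 0},{"slide": [0,0.2,0],"turn": 0}])

```text
t: 18.75
tcp_pos: [519.0, 95.2, 88.9]
tcp_rot: [[-0.991, -0.132, 0.001], [-0.132, 0.991, -0.002], [-0.001, -0.002, -1.0]]
contact_force: [0.7, -5.7, 6.2]
finger_gap: 22.4
grasp_force: 59.0
```

>>> send_rows(series=[{"slide": [0,0.1,0],"turn": 0},{"slide": [0,0.15,0],"turn": 0}])

```text
t: 18.95
tcp_pos: [518.9, 95.6, 88.9]
tcp_rot: [[-0.991, -0.131, 0.001], [-0.131, 0.991, -0.003], [-0.001, -0.003, -1.0]]
contact_force: [1.0, -6.5, 5.5]
finger_gap: 22.4
grasp_force: 59.1
```

>>> send_rows(series=[{"slide": [0,0,0],"turn": 0},{"slide": [0,-0.2,0],"turn": 0},{"slide": [0,-0.6,0],"turn": 0},{"slide": [0,-1,0],"turn": 0},{"slide": [0,-1.5,0],"turn": 0}])

```text
t: 19.45
tcp_pos: [520.4, 84.2, 88.9]
tcp_rot: [[-0.991, -0.133, 0.001], [-0.133, 0.991, 0.001], [-0.001, 0.001, -1.0]]
contact_force: [0.2, 1.5, 5.8]
finger_gap: 22.5
grasp_force: 59.0
```

>>> send_rows(series=[{"slide": [0,-0.5,0],"turn": 0},{"slide": [0,-1,0],"turn": 0},{"slide": [0,-1.5,0],"turn": 0},{"slide": [0,-2,0],"turn": 0},{"slide": [0,-2.5,0],"turn": 0}])

```text
t: 19.95
tcp_pos: [523.7, 59.2, 88.9]
tcp_rot: [[-0.991, -0.133, 0.001], [-0.133, 0.991, 0.001], [-0.001, 0.001, -1.0]]
contact_force: [-0.8, 2.3, 7.9]
finger_gap: 22.3
grasp_force: 59.0
```

>>> send_rows(series=[{"slide": [0,-0.5,0],"turn": 0},{"slide": [0,-1,0],"turn": 0},{"slide": [0,-1.5,0],"turn": 0},{"slide": [0,-2,0],"turn": 0},{"slide": [0,-2.5,0],"turn": 0}])

```text
t: 20.45
tcp_pos: [527.0, 34.4, 88.9]
tcp_rot: [[-0.991, -0.133, 0.001], [-0.133, 0.991, 0.001], [-0.001, 0.001, -1.0]]
contact_force: [-2.2, 1.1, 6.7]
finger_gap: 22.7
grasp_force: 59.0
```

>>> send_rows(series=[{"slide": [0,-0.5,0],"turn": 0},{"slide": [0,-1,0],"turn": 0},{"slide": [0,-1.5,0],"turn": 0},{"slide": [0,-2,0],"turn": 0},{"slide": [0,-2.5,0],"turn": 0}])

```text
t: 20.95
tcp_pos: [530.2, 9.6, 88.9]
tcp_rot: [[-0.991, -0.133, 0.001], [-0.133, 0.991, 0.001], [-0.001, 0.001, -1.0]]
contact_force: [-1.3, 1.1, 6.2]
finger_gap: 22.6
grasp_force: 59.0
```

>>> send_rows(series=[{"slide": [0,-0.5,0],"turn": 0},{"slide": [0,-1,0],"turn": 0},{"slide": [0,-1.5,0],"turn": 0},{"slide": [0,-2,0],"turn": 0},{"slide": [0,-2.5,0],"turn": 0}])

```text
t: 21.45
tcp_pos: [533.5, -15.2, 88.9]
tcp_rot: [[-0.991, -0.133, 0.0], [-0.133, 0.991, 0.001], [-0.001, 0.001, -1.0]]
contact_force: [-0.1, 1.5, 6.5]
finger_gap: 22.7
grasp_force: 59.0
```

>>> send_rows(series=[{"slide": [0,-0.4,0],"turn": 0},{"slide": [0,-0.8,0],"turn": 0},{"slide": [0,-1.2,0],"turn": 0},{"slide": [0,-1.6,0],"turn": 0}])

```text
t: 21.85
tcp_pos: [535.6, -31.1, 88.9]
tcp_rot: [[-0.991, -0.133, 0.0], [-0.133, 0.991, 0.001], [-0.001, 0.001, -1.0]]
contact_force: [-1.0, 1.8, 6.7]
finger_gap: 22.7
grasp_force: 59.1
```

>>> send_rows(series=[{"slide": [0,-0.1,0],"turn": 0},{"slide": [0,-0.2,0],"turn": 0}])

```text
t: 22.05
tcp_pos: [535.9, -33.2, 88.9]
tcp_rot: [[-0.991, -0.133, 0.0], [-0.133, 0.991, 0.001], [-0.001, 0.0, -1.0]]
contact_force: [-1.4, 1.2, 6.4]
finger_gap: 22.6
grasp_force: 59.1
```

>>> send_rows(series=[{"slide": [0,-0.1,0],"turn": 0},{"slide": [0,-0.2,0],"turn": 0}])

```text
t: 22.25
tcp_pos: [536.1, -35.1, 88.9]
tcp_rot: [[-0.991, -0.133, 0.0], [-0.133, 0.991, 0.001], [-0.0, 0.001, -1.0]]
contact_force: [-2.0, 1.6, 5.9]
finger_gap: 22.3
grasp_force: 59.1
```

>>> send_rows(series=[{"slide": [0,-0.1,0],"turn": 0},{"slide": [0,-0.2,0],"turn": 0}])

```text
t: 22.45
tcp_pos: [536.4, -37.0, 88.9]
tcp_rot: [[-0.991, -0.133, 0.0], [-0.133, 0.991, 0.001], [-0.0, 0.0, -1.0]]
contact_force: [-1.1, 1.8, 6.5]
finger_gap: 22.5
grasp_force: 59.1
```

>>> send_rows(series=[{"slide": [0,-0.1,0],"turn": 0},{"slide": [0,-0.2,0],"turn": 0}])

```text
t: 22.65
tcp_pos: [536.7, -39.0, 88.9]
tcp_rot: [[-0.991, -0.133, 0.0], [-0.133, 0.991, 0.001], [-0.001, 0.0, -1.0]]
contact_force: [-0.7, 1.4, 6.4]
finger_gap: 22.5
grasp_force: 59.1
```

>>> send_rows(series=[{"slide": [0,-0.1,0],"turn": 0},{"slide": [0,-0.2,0],"turn": 0}])

```text
t: 22.85
tcp_pos: [537.0, -41.0, 88.9]
tcp_rot: [[-0.991, -0.133, 0.0], [-0.133, 0.991, 0.001], [-0.0, 0.0, -1.0]]
contact_force: [-1.3, 1.8, 7.7]
finger_gap: 23.1
grasp_force: 59.1
```

>>> send_rows(series=[{"slide": [0,-0.1,0],"turn": 0},{"slide": [0,-0.2,0],"turn": 0}])

```text
t: 23.05
tcp_pos: [537.2, -42.7, 88.9]
tcp_rot: [[-0.991, -0.133, 0.0], [-0.133, 0.991, 0.001], [-0.0, 0.001, -1.0]]
contact_force: [-1.7, 3.8, 6.0]
finger_gap: 22.8
grasp_force: 59.1
```

>>> send_rows(series=[{"slide": [0,-0.1,0],"turn": 0},{"slide": [0,-0.2,0],"turn": 0}])

```text
t: 23.25
tcp_pos: [537.3, -43.5, 88.9]
tcp_rot: [[-0.991, -0.134, 0.0], [-0.134, 0.991, 0.002], [-0.0, 0.002, -1.0]]
contact_force: [-1.7, 5.0, 7.5]
finger_gap: 22.8
grasp_force: 59.3
```

>>> send_rows(series=[{"slide": [0,-0.2,0],"turn": 0},{"slide": [0,-0.4,0],"turn": 0}])

```text
t: 23.45
tcp_pos: [537.5, -45.2, 88.9]
tcp_rot: [[-0.991, -0.135, -0.001], [-0.135, 0.991, 0.005], [0.0, 0.005, -1.0]]
contact_force: [-3.4, 11.8, 9.2]
finger_gap: 22.7
grasp_force: 59.7
```

>>> send_rows(series=[{"slide": [0,-0.2,0],"turn": 0},{"slide": [0,-0.4,0],"turn": 0}])

```text
t: 23.65
tcp_pos: [537.9, -47.8, 88.9]
tcp_rot: [[-0.991, -0.137, -0.001], [-0.137, 0.991, 0.006], [0.0, 0.006, -1.0]]
contact_force: [-2.9, 12.5, 9.4]
finger_gap: 23.2
grasp_force: 59.8
```

>>> send_rows(series=[{"slide": [0,-0.15,0],"turn": 0},{"slide": [0,-0.3,0],"turn": 0},{"slide": [0,-0.45,0],"turn": 0},{"slide": [0,-0.45,0],"turn": 0}])

```text
t: 24.05
tcp_pos: [538.7, -53.8, 88.9]
tcp_rot: [[-0.991, -0.136, -0.001], [-0.136, 0.991, 0.004], [0.0, 0.004, -1.0]]
contact_force: [-2.9, 8.0, 7.9]
finger_gap: 22.6
grasp_force: 59.5
```

>>> send_rows(series=[{"slide": [0,0.2,0],"turn": 0},{"slide": [0,0.2,0],"turn": 0}])

```text
t: 24.25
tcp_pos: [538.7, -54.1, 88.9]
tcp_rot: [[-0.991, -0.134, 0.0], [-0.134, 0.991, 0.002], [-0.0, 0.002, -1.0]]
contact_force: [-1.1, 3.9, 6.5]
finger_gap: 22.6
grasp_force: 59.2
```

>>> send_rows(series=[{"slide": [0,0.15,0],"turn": 0},{"slide": [0,0.15,0],"turn": 0}])

```text
t: 24.45
tcp_pos: [538.7, -54.0, 88.9]
tcp_rot: [[-0.991, -0.133, 0.0], [-0.133, 0.991, 0.0], [-0.0, 0.0, -1.0]]
contact_force: [-1.6, 1.3, 7.2]
finger_gap: 22.7
grasp_force: 59.2
```

>>> send_rows(series=[{"slide": [0,0,0],"turn": 0},{"slide": [0,0,0],"turn": 0},{"slide": [0,0,0],"turn": 0},{"slide": [0,0,0],"turn": 0},{"slide": [0,0,0],"turn": 0}], grip=8.5)

```text
t: 24.95
tcp_pos: [538.5, -54.4, 88.2]
tcp_rot: [[-0.991, -0.133, -0.0], [-0.133, 0.991, 0.0], [0.0, 0.0, -1.0]]
contact_force: [0.1, -0.4, -0.3]
finger_gap: 85.1
grasp_force: 0.0
```

>>> send_rows(series=[{"slide": [0,0,0],"turn": 0},{"slide": [0,0,-1],"turn": 0},{"slide": [0,0,-3],"turn": 0},{"slide": [0,0,-6],"turn": 0},{"slide": [0,0,-9],"turn": 0}])

```text
t: 25.45
tcp_pos: [538.3, -54.4, 179.7]
tcp_rot: [[-0.991, -0.133, -0.0], [-0.133, 0.991, 0.0], [0.0, 0.0, -1.0]]
contact_force: [1.3, -0.5, 0.1]
finger_gap: 84.9
grasp_force: 0.0
```

>>> send_rows(series=[{"slide": [0,0,-2],"turn": 0},{"slide": [0,0,-3],"turn": 0},{"slide": [0,0,-3],"turn": 0},{"slide": [0,0,-3],"turn": 0}])

```text
t: 25.85
tcp_pos: [538.0, -54.5, 207.8]
tcp_rot: [[-0.991, -0.133, -0.001], [-0.133, 0.991, 0.0], [0.001, 0.0, -1.0]]
contact_force: [0.5, -0.2, -0.3]
finger_gap: 85.0
grasp_force: 0.0
```

```bash
python3 - <<'E'
from h import *
from cell import bot
import cv2
c=bot.camera_info("wrist");p,d=bot.get_image("wrist");cv2.imwrite("pics/w2.png",p[:,:,::-1])
C=np.linalg.inv(c["world_to_cam"]);v,u=np.mgrid[:420,:560]
X=np.stack([(u-c["cx"])/c["fx"]*d,-(v-c["cy"])/c["fy"]*d,-d,np.ones_like(d)],-1)@C.T
m=(d>0)&(abs(X[...,2]-112)<6)&(np.hypot(X[...,0]-538.7,X[...,1]+54)<40)
print(m.sum(),X[m].mean(0))
E
```

```text
906 [536.37152259 -54.63387297 111.7701065    1.        ]
```

View pics/w2.png

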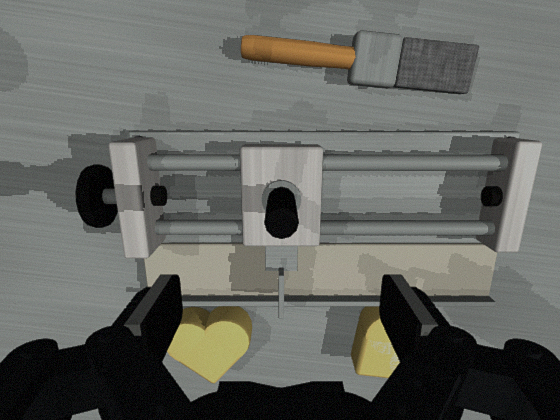

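The wrist picture shows the post (top at about (282,215)) standing free of the fingers at y ≈ −54, which is the middle of the tight spot. The brush and the two cheeses in view have not moved.

```bash
python3 -c "
from cell import bot
print(bot.hand_in())"
```

```text
the job is handed in; nothing more can be done
None
```

I pressed the carriage lightly against the wheel-end buffer, then the plain-end buffer, left it released on the tight spot (travel about 0.071 m), and handed the job in at about 26 s; no verdict came back.

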